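Line up the doming stakes by size on their board

ROBOT

A 6-joint arm with a two-finger parallel gripper is mounted at the origin on a cart in front of the work surface, level with it; the furniture and walls round the work are solid. World frame = base frame: x ahead of the robot, y to its left, z up, the work surface at z = 0. Lengths are in m, angles in rad, forces in N, time in s.
With the tool pointing down it reaches from about 0.4 to 0.825 m from the base axis. Payload 7 kg.
Tool frame: the origin (TCP) lies at the very end of the fingers, on their centre line; the grasp point (between the pads) lies 19 mm behind it (arm.grip_point_offset is the distance from the TCP to the grasp point, in m); z points along the fingers, y is the line along which they close (so a half turn about z gives the same grasp; the last joint's range is limited). The gripper opens to 88 mm and grips with 3 to 60 N. Pads are 19 mm wide; open, the fingers measure 130 mm over their backs; the gripper's body (78 mm by 193 mm) begins 47 mm behind the grasp point.
Start: joints at [1.517, 0.359, 0.012, 0, -1.224, -0.288], TCP at [0.226, 0.636, 0.227] pointing down, gripper open.
Joint ranges: [-3.07, 3.07], [-1.43, 2.12], [-1.02, 1.25], [-3.03, 1.67], [-3.05, -0], [-3.03, 3.03]. Speed limits (rad/s): [2.39, 2.39, 3.01, 3.14, 3.14, 3.14].

INTERFACE

Orientations are given as [roll, pitch, yaw] about the fixed x, y, z axes, in that order (R = Rz(yaw) Ry(pitch) Rx(roll)).
In Python, from station import arm, cams gives the robot as it stands.
- The arm moves only by the shell command python3 -m handwheel 'ROWS' [FORCE]. ROWS is JSON, a list that holds one entry, the list of rows, each a list of 7 numbers: the shift along the tool's x, y, z normalised to -1 to 1, where 1 is 0.08 m, then the turn, a rotation vector about the tool's x, y, z normalised to -1 to 1, where 1 is 0.5 rad, then the closure in counts, from 0 (fully open) to 255 (shut). In form: [[[x, y, z, wx, wy, wz, hand], ...]]. A call has 1 to 5 rows; each row is the pose to reach, as a shift and turn from the pose commanded when the call began, along the tool's axes at that moment; what a row does not reach only later rows make up. A row lasts 1/8 s, in which the tool goes at most 62.5 mm and 10.7 degrees, less where a joint would pass 70% of its speed; a pose out of reach is approached as far as the arm can. A call with a number of a shift or a turn outside -1 to 1 is refused whole. A call with a gripper value outside its range is refused whole. The fingers move at their own pace and stop on an object; FORCE is the grip in N (left out, the last holds). Time passes only in rows, so rows that repeat a pose let the fingers close. It gives the time, the measured TCP pose, the force, the opening and the grip force at its end, in the units of the state.
- arm.get_state(): the state, without advancing time (a new reading comes with each control period).
- cams.grab_frame(name): name is "side" or "top" or "wrist"; returns the picture (384x512x3 uint8, blue, green, red); there is no depth.
- cams.camera_info(name): a dict with "camera_matrix" (3x3 intrinsics, pixels), "R" (3x3) and "t" (3): a world point X has camera coordinates R X + t; the wrist camera has in their place "hand_eye" (4x4, takes a point from camera to tool coordinates, whose origin is the TCP and whose axes are the flange's). Camera axes: x right, y down, z forward; pixel columns grow to the right and rows downward; lengths in m; the calibration is good to about 2 mm. The wrist camera is an equidistant fisheye: a pixel r from the principal point sees the ray r / f radians off the axis. A picture is of the moment at which its call begins: read the wrist's pose just before it. camera_info takes no time and is no camera call.
- arm.job_done(): hands the job in; it is judged then, once.
The state is a dict: "t": time; "q": joint angles; "qd": joint speeds; "joint_efforts": joint torques, N m; "eef_pos": TCP position; "ee_rot": TCP orientation; "force": force on the tool from outside, world axes, zero at the start; "moment": the same for the moment, N m; "width": finger opening in m; "gripper_force": force on a finger pad.
Only numpy, scipy, OpenCV 4.12 (cv2) and the standard library are available. Lean on these libraries where they do the work, as an engineer would, in place of code of your own. Each camera call takes 0.05 s, during which the arm holds its last target. There are 200 camera calls.

TASK

Stand the four steel doming stakes upright on the board's four cork marks, one centred on each mark, in order of head size: the largest on the end mark with the big brass disc in front of it, the smallest on the end mark with the small brass disc. Do not knock a stake over, and leave the loupe and the tile where they are.

Things in the scene. Friction and masses are not known exactly. Their poses are not given: they have to be found in the camera images.
- stake_16: The smallest of four loose upright polished-steel doming stakes (mushroom shape, round about its axis): foot 26 mm across, thin neck, head 16 mm across, 50 mm tall in all. The head has an upright cylindrical rim 14 mm high, to be gripped across its 16 mm, from 32 to 46 mm above the underside; above it a shallow dome. Origin: centre of its underside; z up along its axis.
- stake_24: The second smallest of four loose upright polished-steel doming stakes (mushroom shape, round about its axis): foot 28 mm across, thin neck, head 24 mm across, 58 mm tall in all. The head has an upright cylindrical rim 14 mm high, to be gripped across its 24 mm, from 38 to 52 mm above the underside; above it a shallow dome. Origin: centre of its underside; z up along its axis.
- stake_32: The second largest of four loose upright polished-steel doming stakes (mushroom shape, round about its axis): foot 30 mm across, thin neck, head 32 mm across, 66 mm tall in all. The head has an upright cylindrical rim 14 mm high, to be gripped across its 32 mm, from 44 to 58 mm above the underside; above it a shallow dome. Origin: centre of its underside; z up along its axis.
- stake_40: The largest of four loose upright polished-steel doming stakes (mushroom shape, round about its axis): foot 32 mm across, thin neck, head 40 mm across, 74 mm tall in all. The head has an upright cylindrical rim 14 mm high, to be gripped across its 40 mm, from 50 to 64 mm above the underside; above it a shallow dome. Origin: centre of its underside; z up along its axis.
- board: Fixed wooden board lying flat on the worktop, 90 mm (its x) by 240 mm (its y), 12 mm thick, with a low lip (5 mm) along its far (+x) edge. Origin: centre of its underside; x points away from the robot apart from its yaw of up to about 0.2 rad. Four flat round cork marks, 36 mm across with a thin dark edge, flush with its top (z = 12 mm), lie in a row at x = +10 mm, y = -93, -31, +31 and +93 mm in its frame.
- big_disc: Larger brass disc, 26 mm across and 3 mm high, fixed on the board in front of (nearer the robot than) one end mark: at x = -28 mm, y = +93 or -93 mm of the board's frame. It tells the end for the largest stake. Origin: centre of its underside.
- small_disc: Smaller brass disc, 12 mm across and 3 mm high, fixed on the board in front of the other end mark. It tells the end for the smallest stake. Origin: centre of its underside.
- loupe: Bystander, loose: black and grey loupe, 22 mm across, 14 mm high. Origin: centre of its underside.
- stud_tile: Bystander, loose: small pale display tile, 27 x 48 x 15 mm. Origin: centre of its underside.

How it is judged:
At the end, for the whole second after the job is handed in: Each stake stands upright (within 0.1 rad) on the board, its axis within 12 mm of the centre of its mark along and across the row, sizes rising mark by mark from the small brass disc to the big one; all released and at rest (((y of big_disc in the frame of board above 0 m and y of stake_16 in the frame of board between -0.105 and -0.081 m and y of stake_24 in the frame of board between -0.043 and -0.019 m and y of stake_32 in the frame of board between 0.019 and 0.043 m and y of stake_40 in the frame of board between 0.081 and 0.105 m) or (y of big_disc in the frame of board below 0 m and y of stake_16 in the frame of board between 0.081 and 0.105 m and y of stake_24 in the frame of board between 0.019 and 0.043 m and y of stake_32 in the frame of board between -0.043 and -0.019 m and y of stake_40 in the frame of board between -0.105 and -0.081 m)) and x of stake_16 in the frame of board between -0.002 and 0.022 m and z of stake_16 in the frame of board between 0.008 and 0.016 m and angle between each of stake_16, stake_24, stake_32, stake_40's own z axis and vertical below 0.1 rad and linear speed of each of stake_16, stake_24, stake_32, stake_40 below 0.02 m/s and x of stake_24 in the frame of board between -0.002 and 0.022 m and z of stake_24 in the frame of board between 0.008 and 0.016 m and x of stake_32 in the frame of board between -0.002 and 0.022 m and z of stake_32 in the frame of board between 0.008 and 0.016 m and x of stake_40 in the frame of board between -0.002 and 0.022 m and z of stake_40 in the frame of board between 0.008 and 0.016 m); the robot touches nothing.
It fails at once if a stake was tipped over (angle between any of stake_16, stake_24, stake_32, stake_40's own z axis and vertical above 0.7 rad).
It fails at once if a bystander was moved (more than 20 mm) (distance of any of loupe, stud_tile from where it was at the start of the episode above 0.02 m).
It also fails if it takes over 96 s, if anything falls off the work surface, if the arm or the gripper's body presses on something with over 40 N, if the wrist force passes 120 N, or if a joint passes its speed limit or range.

## Working session

There is one attempt and no reset: what is moved stays moved. The work goes in short steps, Python scripts to look and compute and a shell command to move; the robot and the scene stay as the last step left them, time stands still between calls to the robot, and variables do not carry over. Pictures are saved under pics/ and viewed, at most 14 in all, crops included, and the job is handed in when it is done.

```bash
ls; mkdir -p pics; python3 - <<'E'
from station import arm,cams
import cv2,numpy as np
np.set_printoptions(precision=4,suppress=True)
s=arm.get_state();print(s['t'],s['eef_pos'],s['ee_rot'],s['width'])
for n in ['top','side','wrist']:
    cv2.imwrite(f'pics/{n}0.png',cams.grab_frame(n)); print(n,cams.camera_info(n))
E
```

```text
pics
0.0 [0.2261 0.6355 0.2256] [ 3.1399 -0.0001 -0.3419] 0.08771834903452301
top {'camera_matrix': array([[398.9626,   0.    , 254.9452],
       [  0.    , 398.9626, 183.2872],
       [  0.    ,   0.    ,   1.    ]]), 'R': array([[-0.0254, -0.9996, -0.0146],
       [-0.9873,  0.0274, -0.1566],
       [ 0.157 ,  0.0105, -0.9875]]), 't': array([0.1829, 0.4699, 0.8162])}
side {'camera_matrix': array([[482.938 ,   0.    , 254.4744],
       [  0.    , 482.938 , 196.6493],
       [  0.    ,   0.    ,   1.    ]]), 'R': array([[-0.9997,  0.012 ,  0.0195],
       [-0.0108,  0.5031, -0.8642],
       [-0.0201, -0.8642, -0.5028]]), 't': array([ 0.4868, -0.0293,  1.2127])}
wrist {'camera_matrix': array([[297.3186,   0.    , 254.1979],
       [  0.    , 297.3186, 195.9549],
       [  0.    ,   0.    ,   1.    ]]), 'hand_eye': array([[-0.0001, -0.9633, -0.2683,  0.0733],
       [ 1.    , -0.0001,  0.0001, -0.0001],
       [-0.0001, -0.2683,  0.9633, -0.158 ],
       [ 0.    ,  0.    ,  0.    ,  1.    ]])}
```

View pics/top0.png

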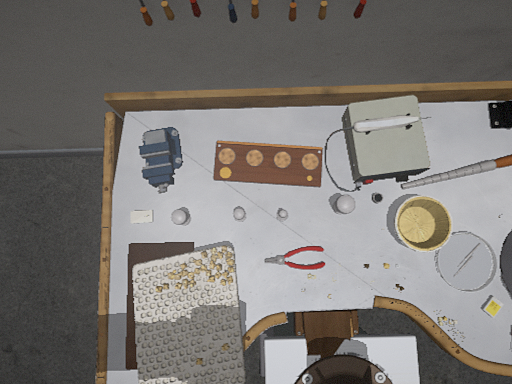

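View pics/side0.png

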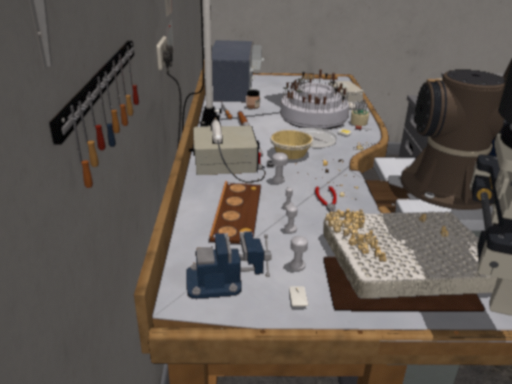

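Top: board centred near (268,163), big disc (226,173), small disc (310,178). The stakes are at about (180,216), (239,213), (283,214) and (345,204), the loupe at (377,197) and the tile at (142,216). Next I'll enlarge both views.

```bash
python3 - <<'E'
import cv2
t=cv2.imread('pics/top0.png')[130:232,130:390]
cv2.imwrite('pics/topc.png',cv2.resize(t,None,fx=3,fy=3,interpolation=2))
s=cv2.imread('pics/side0.png')[140:310,170:340]
cv2.imwrite('pics/sidec.png',cv2.resize(s,None,fx=3.5,fy=3.5,interpolation=2))
E
```

```text
(no output)
```

View pics/topc.png

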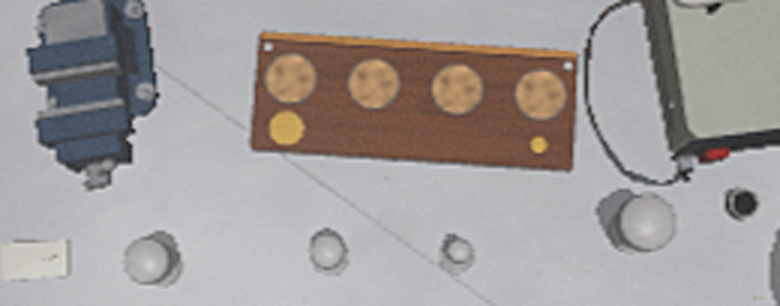

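View pics/sidec.png

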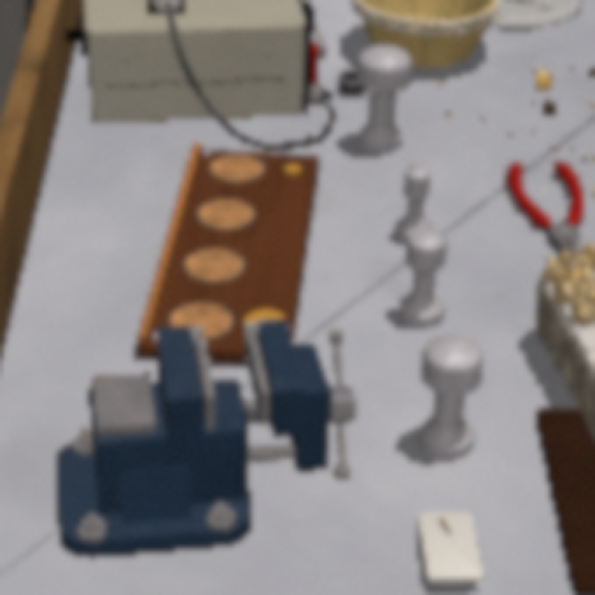

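```bash
cat >h.py <<'E'
import numpy as np,cv2
from station import arm,cams
np.set_printoptions(precision=4,suppress=True)
def P(n):
    c=cams.camera_info(n);return c['camera_matrix']@np.c_[c['R'],c['t']]
def tri(a,b):
    X=cv2.triangulatePoints(P('top'),P('side'),np.array(a,float),np.array(b,float));X=X[:3]/X[3]
    e=[]
    for n,u in(('top',a),('side',b)):
        x=P(n)@np.r_[X[:,0],1];e+=[x[:2]/x[2]-u]
    return X[:,0],np.array(e).ravel()
tp=lambda c:((np.array(c)+.5)/3-.5)+130
sd=lambda c:((np.array(c)+.5)/3.5-.5)+[170,140]
def onz(n,u,z):
    c=cams.camera_info(n);C=-c['R'].T@c['t'];d=c['R'].T@np.linalg.solve(c['camera_matrix'],np.r_[u,1])
    return C+d*(z-C[2])/d[2]
E
python3 - <<'E'
from h import *
T={'s40':((647,222),(384,62)),'s32':((149,260),(451,362)),'s24':((327,250),(427,245)),'s16':((457,252),(418,182)),
'm-':((540,94),(237,168)),'m2':((457,89),(226,214)),'m3':((374,83),(214,265)),'m+':((290,77),(201,321)),'small':((538,145),(293,168))}
for k,(a,b) in T.items(): print(k,*tri(tp(a),sd(b)))
f={'s40':(376,140),'s32':(445,441),'s24':(420,313),'s16':(411,236)}
for k,u in f.items(): print('foot',k,onz('side',sd(u),.004))
for k in ['m-','m2','m3','m+']: print(k,onz('top',tp(T[k][0]),.012))
# box: side crop vs top crop corner
print('box front edge base', onz('top',tp((690,150)),.0),onz('top',tp((690,150)),.09)); print('side box top front-left', [onz('side',sd((95,55)),z) for z in (0,.06,.1)], 'bottom',onz('side',sd((95,118)),0), onz('side',sd((305,110)),0))
E
```

```text
s40 [ 0.4254 -0.0149  0.0633] [ 0.1254 -1.1202  0.6315  0.1233]
s32 [0.4091 0.3292 0.053 ] [ 0.1442 -1.0052  0.7734  0.1053]
s24 [0.4123 0.2057 0.0493] [ 0.0891 -0.6655  0.4559  0.0719]
s16 [0.4099 0.1146 0.0404] [ 0.1279 -1.0014  0.6375  0.1057]
m- [0.5275 0.0474 0.0117] [ 0.0636 -0.8163  0.503   0.1322]
m2 [0.5334 0.1087 0.0114] [ 0.0718 -0.9241  0.598   0.1565]
m3 [0.5395 0.1703 0.0111] [ 0.0629 -0.8032  0.5475  0.1433]
m+ [0.5454 0.2329 0.0118] [ 0.0533 -0.6749  0.4858  0.1271]
small [0.4891 0.0509 0.0141] [ 0.0893 -0.9638  0.5942  0.1383]
foot s40 [ 0.4302 -0.0104  0.004 ]
foot s32 [0.4109 0.3335 0.004 ]
foot s24 [0.4152 0.2102 0.004 ]
foot s16 [0.4144 0.1211 0.004 ]
m- [0.5256 0.0477 0.012 ]
m2 [0.5311 0.109  0.012 ]
m3 [0.5375 0.1705 0.012 ]
m+ [0.5439 0.233  0.012 ]
box front edge base [ 0.4824 -0.0633  0.    ] [ 0.4679 -0.0404  0.09  ]
side box top front-left [array([ 0.6444, -0.1545,  0.    ]), array([ 0.6305, -0.0281,  0.06  ]), array([0.6212, 0.0562, 0.1   ])] bottom [ 0.6346 -0.0471  0.    ] [ 0.4802 -0.0639  0.    ]
```

```bash
python3 - <<'E'
from h import *
print(tri((232,243),(335,212)),tri((133,265),(352,275)))
E
python3 -m handwheel '[[[0,0,0,0,0,1,0],[0,0,0,0,0,1,0],[0,0,0,0,0,1,0],[0,0,0,0,0,1,0]]]' 30
python3 -m handwheel '[[[0,0,0,0,0,1,0],[0,0,0,0,0,1,0],[0,0,0,0,0,1,0],[0,0,0,0,0,1,0]]]'
python3 -m handwheel '[[[0,0,0,0,0,0.458,0],[0,0,0,0,0,0.458,0],[0,0,0,0,0,0.458,0]]]'
python3 -c "
from h import *
print(arm.get_state()['q'])"
```

```text
(array([0.3359, 0.2232, 0.0569]), array([-1.3228,  6.5952, -4.587 , -0.5358])) (array([0.3208, 0.4219, 0.0546]), array([ 0.9663, -5.4543,  4.6249,  0.1229]))
t: 0.65
eef_pos: [0.2262, 0.6358, 0.2262]
ee_rot: [3.141, -0.0, -0.841]
force: [0.6, -0.4, -0.1]
width: 0.0878
gripper_force: 0.0
t: 1.15
eef_pos: [0.2262, 0.6359, 0.2264]
ee_rot: [3.141, -0.0, -1.338]
force: [-0.3, 0.4, 0.4]
width: 0.0876
gripper_force: 0.0
t: 1.52
eef_pos: [0.2263, 0.6359, 0.2265]
ee_rot: [-3.142, -0.0, -1.566]
force: [0.3, 0.0, 0.1]
width: 0.0876
gripper_force: 0.0
[ 1.5171  0.3587  0.0118  0.     -1.2241 -1.5127]
```

```bash

python3 -m handwheel '[[[0.5,-0.29,0,0,0,0,80],[0.96,-0.58,0,0,0,0,80]]]' >/dev/null
python3 -m handwheel '[[[0.5,-0.29,0,0,0,0,80],[0.96,-0.58,0,0,0,0,80]]]' >/dev/null
python3 -m handwheel '[[[0.5,-0.29,0,0,0,0,80],[0.96,-0.58,0,0,0,0,80]]]' >/dev/null
python3 -m handwheel '[[[0.5,-0.29,0,0,0,0,80],[0.96,-0.58,0,0,0,0,80],[0.96,-0.58,0,0,0,0,80]]]'
cat >>h.py <<'E'
from scipy.spatial.transform import Rotation as Ro
def wproj(X,s):
    c=cams.camera_info('wrist');H=c['hand_eye'];K=c['camera_matrix']
    R=Ro.from_euler('xyz',s['ee_rot']).as_matrix()
    p=R.T@(np.array(X)-s['eef_pos']);p=H[:3,:3].T@(p-H[:3,3])
    th=np.arctan2(np.hypot(*p[:2]),p[2]);d=p[:2]/np.hypot(*p[:2])
    return K[:2,2]+K[0,0]*th*d
def delta(x,y,z):
    s=arm.get_state();R=Ro.from_euler('xyz',s['ee_rot']).as_matrix()
    print('units',R.T@(np.array([x,y,z])-s['eef_pos'])/.08)
E
python3 - <<'E'
from h import *
s=arm.get_state();im=cams.grab_frame('wrist')
cv2.imwrite('pics/w1.png',im)
for k,X in {'s32':(.410,.329,.066),'s24':(.412,.206,.058),'m3':(.539,.170,.012),'m+':(.545,.233,.012)}.items(): print(k,wproj(X,s))
delta(.410,.329,.08)
E
```

```text
t: 2.65
eef_pos: [0.4128, 0.3266, 0.2269]
ee_rot: [-3.141, 0.0, -1.57]
force: [1.2, -0.1, 0.2]
width: 0.0603
gripper_force: 0.0
s32 [257.7865 183.7464]
s24 [256.1252  71.7084]
m3 [156.5494  54.164 ]
m+ [152.2287 102.0078]
units [-0.0149  0.0314  1.8358]
```

View pics/w1.png

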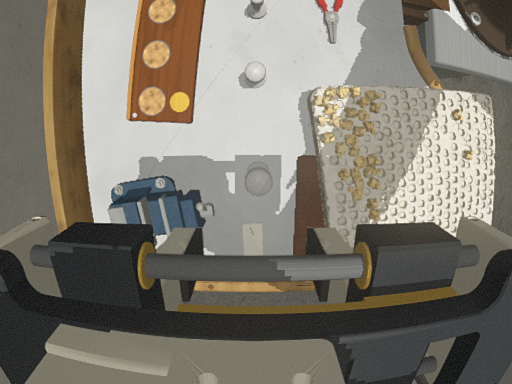

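Wrist view: the s32 head is at (259,180), and s24 (255,73) and the marks (152,101) and (155,54) land within 1 px of prediction, so the calibration agrees. The tray's edge is clear of the fingers. Descending on s32.

```bash

python3 -m handwheel '[[[0,0.04,0.5,0,0,0,80],[-0.02,0.047,1,0,0,0,80]]]' >/dev/null
python3 -m handwheel '[[[0,0,0.4,0,0,0,80],[0,0,0.8,0,0,0,80],[0,0,0.8,0,0,0,80]]]'
python3 -m handwheel '[[[0,0,0.2,0,0,0,80],[0,0,0.4,0,0,0,80],[0,0,0.63,0,0,0,80],[0,0,0.63,0,0,0,80]]]' 
python3 -m handwheel '[[[0,0,0,0,0,0,180],[0,0,0,0,0,0,180],[0,0,0,0,0,0,180],[0,0,0,0,0,0,180],[0,0,0,0,0,0,180]]]' 20
python3 -m handwheel '[[[0,0,-0.1,0,0,0,180],[0,0,-0.2,0,0,0,180],[0,0,-0.2,0,0,0,180]]]' 
python3 - <<'E'
from h import *
cv2.imwrite('pics/s1.png',cv2.resize(cams.grab_frame('side')[180:320,170:340],None,fx=3.5,fy=3.5,interpolation=2))
E
```

```text
t: 3.32
eef_pos: [0.4068, 0.3296, 0.0806]
ee_rot: [3.139, -0.004, -1.568]
force: [0.4, 0.8, 0.5]
width: 0.0599
gripper_force: 0.0
t: 3.82
eef_pos: [0.408, 0.3308, 0.0325]
ee_rot: [3.141, -0.001, -1.569]
force: [-0.5, 0.2, -0.5]
width: 0.0602
gripper_force: 0.0
t: 4.45
eef_pos: [0.4084, 0.3307, 0.0326]
ee_rot: [-3.141, 0.001, -1.571]
force: [-0.6, -0.7, 4.9]
width: 0.0311
gripper_force: 20.0
t: 4.82
eef_pos: [0.4083, 0.3307, 0.0489]
ee_rot: [-3.141, 0.001, -1.571]
force: [0.2, 0.1, -1.4]
width: 0.0307
gripper_force: 20.0
```

View pics/s1.png

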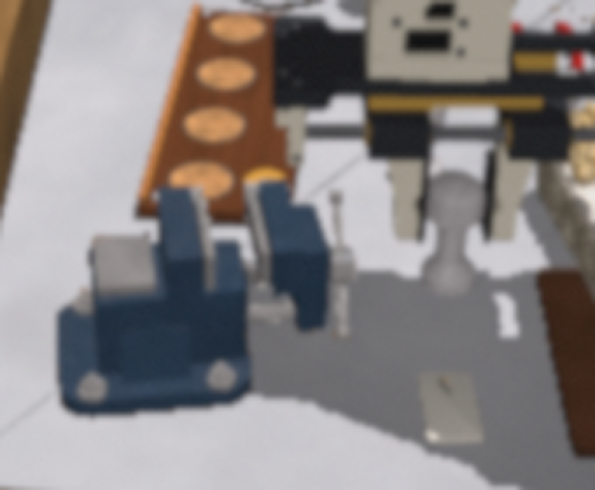

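The stake is gripped upright and clear of the table. Carrying it to mark 3.

```bash

python3 -m handwheel '[[[0,0,-0.3,0,0,0,180],[0,0,-0.7,0,0,0,180],[0,0,-1,0,0,0,180]]]' >/dev/null
python3 -m handwheel '[[[0,0,-0.3,0,0,0,180],[0.25,-0.2,-0.5,0,0,0,180],[0.5,-0.4,-0.5,0,0,0,180],[0.75,-0.6,-0.5,0,0,0,180],[1,-0.8,-0.5,0,0,0,180]]]' >/dev/null
python3 -m handwheel '[[[0.3,-0.25,0,0,0,0,180],[0.6,-0.5,0,0,0,0,180],[0.85,-0.7,0,0,0,0,180],[0.97,-0.82,0,0,0,0,180],[0.97,-0.82,0,0,0,0,180]]]'
python3 -m handwheel '[[[0,0,0.3,0,0,0,180],[0,0,0.7,0,0,0,180],[0,0,0.9,0,0,0,180],[0,0,1,0,0,0,180],[0,0,1,0,0,0,180]]]'
python3 -c "
from h import *
delta(.5385,.1715,.0455)"
```

```text
t: 6.5
eef_pos: [0.5379, 0.1722, 0.1677]
ee_rot: [3.141, -0.0, -1.572]
force: [-0.1, -0.4, -1.9]
width: 0.0311
gripper_force: 20.0
t: 7.12
eef_pos: [0.5377, 0.173, 0.0882]
ee_rot: [3.142, -0.0, -1.57]
force: [-0.4, -0.3, -0.7]
width: 0.031
gripper_force: 20.0
units [ 0.0187 -0.0094  0.5344]
```

```bash

python3 -m handwheel '[[[0.02,0,0.2,0,0,0,180],[0.02,0,0.35,0,0,0,180],[0.02,0,0.45,0,0,0,180],[0.02,0,0.54,0,0,0,180],[0.02,0,0.54,0,0,0,180]]]'
python3 -m handwheel '[[[0,0,0,0,0,0,140],[0,0,0,0,0,0,80],[0,0,0,0,0,0,80],[0,0,0,0,0,0,80]]]'
python3 -m handwheel '[[[0,0,-0.3,0,0,0,80],[0,0,-0.6,0,0,0,80],[0,0,-1,0,0,0,80]]]' >/dev/null
python3 -m handwheel '[[[0,0,-0.6,0,0,0,80],[0,0,-1,0,0,0,80],[0,0,-1,0,0,0,80]]]'
python3 - <<'E'
from h import *
s=arm.get_state()
cv2.imwrite('pics/w2.png',cams.grab_frame('wrist'))
for k,X in {'s32':(.5385,.1705,.058),'s24':(.412,.206,.055),'s16':(.411,.1155,.046),'s40':(.4265,-.014,.065),'m2':(.532,.1088,.012),'m-':(.5265,.0475,.012)}.items(): print(k,wproj(X,s))
delta(.412,.206,.2)
E
```

```text
t: 7.75
eef_pos: [0.5379, 0.1712, 0.0447]
ee_rot: [-3.142, -0.0, -1.571]
force: [0.9, 0.1, -1.6]
width: 0.0306
gripper_force: 20.0
t: 8.25
eef_pos: [0.5377, 0.1712, 0.0451]
ee_rot: [-3.141, 0.0, -1.571]
force: [1.0, -0.9, 1.1]
width: 0.0589
gripper_force: 0.0
t: 9.0
eef_pos: [0.5391, 0.1719, 0.2081]
ee_rot: [-3.137, 0.003, -1.571]
force: [0.0, -0.2, -0.0]
width: 0.0601
gripper_force: 0.0
s32 [256.4361 182.2241]
s24 [365.5259 212.3444]
s16 [369.9433 133.1052]
s40 [362.9674  15.1999]
m2 [261.9623 122.6095]
m- [266.7501  71.4522]
units [-0.4318  1.576   0.0739]
```

View pics/w2.png

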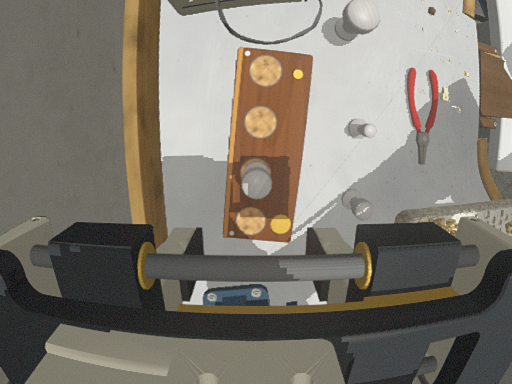

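s32 stands on mark 3, seen at (257,181) against a predicted (256,182). Marks 2 and 1 show at (261,122) and (266,71). s24 is half in shadow near (358,207), so I'll check it from above.

```bash

python3 -m handwheel '[[[-0.1,0.4,0,0,0,0,80],[-0.21,0.79,0,0,0,0,80]]]' >/dev/null
python3 -m handwheel '[[[-0.1,0.4,0,0,0,0,95],[-0.21,0.79,0,0,0,0,95],[-0.21,0.79,0,0,0,0,95],[-0.21,0.79,0,0,0,0,95]]]'
python3 - <<'E'
from h import *
s=arm.get_state()
im=cams.grab_frame('wrist')[130:230,200:320]
cv2.imwrite('pics/w3.png',cv2.resize(im,None,fx=5,fy=5,interpolation=2))
u=wproj((.412,.206,.055),s); print((u-[200,130])*5, (wproj((.413,.206,.055),s)-u)*5,(wproj((.412,.207,.055),s)-u)*5)
delta(.412,.206,.026)
E
```

```text
t: 9.8
eef_pos: [0.4113, 0.2047, 0.2045]
ee_rot: [3.141, -0.001, -1.57]
force: [0.5, -0.4, -0.3]
width: 0.0549
gripper_force: 0.0
[272.4172 276.6018] [-4.7018 -0.0031] [-0.0039  4.5674]
units [-0.0182 -0.0063  2.2311]
```

View pics/w3.png

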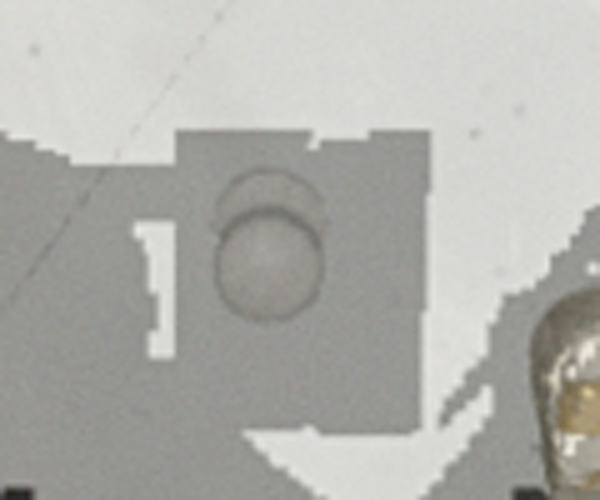

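The s24 head centre is at (269,266) in the crop against a predicted (272,277), so it stands at (0.4127, 0.204).

```bash

python3 -m handwheel '[[[0.01,-0.02,0.5,0,0,0,95],[0.01,-0.02,1,0,0,0,95]]]' >/dev/null
python3 -m handwheel '[[[0,0,0.3,0,0,0,95],[0,0,0.6,0,0,0,95],[0,0,0.6,0,0,0,95]]]'
python3 -m handwheel '[[[0,0,0.2,0,0,0,95],[0,0,0.4,0,0,0,95],[0,0,0.63,0,0,0,95],[0,0,0.63,0,0,0,95]]]' 
python3 -m handwheel '[[[0,0,0,0,0,0,200],[0,0,0,0,0,0,200],[0,0,0,0,0,0,200],[0,0,0,0,0,0,200],[0,0,0,0,0,0,200]]]' 20
python3 -m handwheel '[[[0,0,-0.1,0,0,0,200],[0,0,-0.4,0,0,0,200],[0,0,-0.8,0,0,0,200],[0,0,-0.8,0,0,0,200]]]' 
python3 -c "
from h import *
delta(.532,.1090,.12)"
```

```text
t: 10.48
eef_pos: [0.4124, 0.2025, 0.0751]
ee_rot: [3.138, -0.004, -1.572]
force: [-0.5, -0.2, 1.2]
width: 0.0549
gripper_force: 0.0
t: 10.98
eef_pos: [0.413, 0.2036, 0.0264]
ee_rot: [3.141, -0.001, -1.571]
force: [0.0, 0.4, -0.0]
width: 0.055
gripper_force: 0.0
t: 11.6
eef_pos: [0.413, 0.2041, 0.0269]
ee_rot: [-3.141, 0.0, -1.571]
force: [-2.5, 0.1, 5.4]
width: 0.023
gripper_force: 20.0
t: 12.1
eef_pos: [0.414, 0.2051, 0.0929]
ee_rot: [-3.138, 0.003, -1.57]
force: [-0.0, 0.7, -1.8]
width: 0.023
gripper_force: 20.0
units [ 1.2005 -1.4754 -0.3378]
```

```bash

python3 -m handwheel '[[[0,0,-0.3,0,0,0,200],[0,0,-0.6,0,0,0,200],[0.2,-0.25,-0.6,0,0,0,200],[0.4,-0.5,-0.6,0,0,0,200],[0.6,-0.74,-0.6,0,0,0,200]]]' >/dev/null
python3 -m handwheel '[[[0.2,-0.25,0,0,0,0,200],[0.4,-0.5,0,0,0,0,200],[0.6,-0.74,0,0,0,0,200],[0.6,-0.74,0,0,0,0,200],[0.6,-0.74,0,0,0,0,200]]]'
python3 -c "
from h import *
delta(.532,.109,.0390)"
```

```text
t: 13.35
eef_pos: [0.5306, 0.1077, 0.1378]
ee_rot: [3.14, -0.001, -1.571]
force: [0.5, 0.9, -1.2]
width: 0.023
gripper_force: 20.0
units [-0.0171 -0.0199  1.2348]
```

```bash

python3 -m handwheel '[[[-0.01,-0.02,0.3,0,0,0,200],[-0.01,-0.02,0.6,0,0,0,200],[-0.01,-0.02,0.8,0,0,0,200],[-0.01,-0.02,0.8,0,0,0,200]]]' >/dev/null
python3 -m handwheel '[[[0,0,0.15,0,0,0,200],[0,0,0.27,0,0,0,200],[0,0,0.35,0,0,0,200],[0,0,0.42,0,0,0,200],[0,0,0.42,0,0,0,200]]]'
python3 -m handwheel '[[[0,0,0,0,0,0,160],[0,0,0,0,0,0,95],[0,0,0,0,0,0,95],[0,0,0,0,0,0,95]]]'
python3 -m handwheel '[[[0,0,-0.3,0,0,0,95],[0,0,-0.6,0,0,0,95],[0,0,-1,0,0,0,95]]]' >/dev/null
python3 -m handwheel '[[[0,0,-0.6,0,0,0,95],[0,0.5,-1,0,0,0,95],[0,1,-1,0,0,0,95]]]' >/dev/null
python3 -m handwheel '[[[-0.05,0.5,0,0,0,0,95],[-0.05,0.5,0,0,0,0,95],[-0.05,0.5,0,0,0,0,95]]]'
python3 - <<'E'
from h import *
s=arm.get_state()
im=cams.grab_frame('wrist')[110:230,100:320]
cv2.imwrite('pics/w4.png',cv2.resize(im,None,fx=3.6,fy=3.6,interpolation=2))
for X in ((.411,.1135,.045),(.532,.109,.052),(.5385,.1705,.058)):
    print((wproj(X,s)-[100,110])*3.6)
delta(.411,.1135,.02)
E
```

```text
t: 14.48
eef_pos: [0.5327, 0.1086, 0.0405]
ee_rot: [3.141, -0.0, -1.571]
force: [-0.2, -0.6, -1.3]
width: 0.0229
gripper_force: 20.0
t: 14.98
eef_pos: [0.533, 0.1088, 0.0412]
ee_rot: [-3.141, 0.0, -1.571]
force: [0.4, -0.3, -0.2]
width: 0.0534
gripper_force: 0.0
t: 16.1
eef_pos: [0.4133, 0.1131, 0.2015]
ee_rot: [-3.14, 0.001, -1.57]
force: [-0.5, 0.6, -0.4]
width: 0.0551
gripper_force: 0.0
[566.86   262.2322]
[173.1154 254.7185]
[167.6236 446.928 ]
units [-0.0058  0.0326  2.2652]
```

View pics/w4.png

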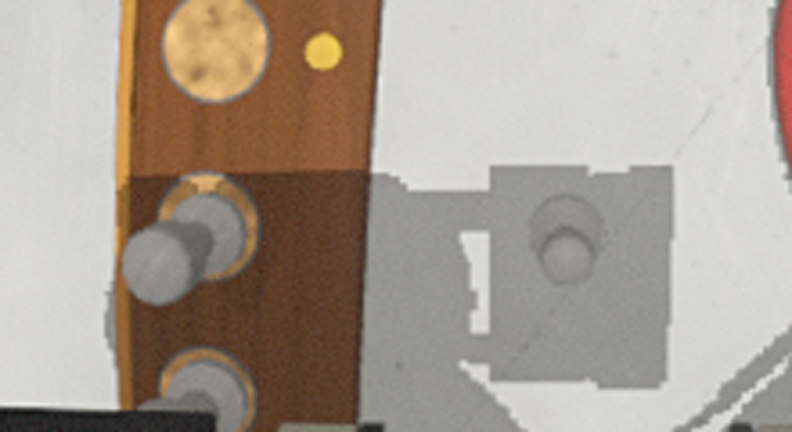

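s24 stands with its foot (212,232) centred on its mark (208,227). The s16 head is at (567,257) against a predicted (567,262), so it stands at (0.411, 0.112).

```bash

python3 -m handwheel '[[[0.01,0.03,0.5,0,0,0,95],[0.01,0.03,1,0,0,0,95]]]' >/dev/null
python3 -m handwheel '[[[0,0,0.3,0,0,0,95],[0,0,0.6,0,0,0,95],[0,0,0.6,0,0,0,95]]]' >/dev/null
python3 -m handwheel '[[[0,0,0.2,0,0,0,95],[0,0,0.4,0,0,0,95],[0,0,0.67,0,0,0,95],[0,0,0.67,0,0,0,95]]]' 
python3 -m handwheel '[[[0,0,0,0,0,0,225],[0,0,0,0,0,0,225],[0,0,0,0,0,0,225],[0,0,0,0,0,0,225],[0,0,0,0,0,0,225]]]' 20
python3 -m handwheel '[[[0,0,-0.1,0,0,0,225],[0,0,-0.4,0,0,0,225],[0,0,-0.8,0,0,0,225],[0,0,-1,0,0,0,225]]]' 
python3 -c "
from h import *
delta(.5265,.0477,.12)"
```

```text
t: 17.27
eef_pos: [0.4105, 0.1116, 0.0191]
ee_rot: [3.14, -0.001, -1.571]
force: [-0.1, -0.3, 0.2]
width: 0.0549
gripper_force: 0.0
t: 17.9
eef_pos: [0.4105, 0.112, 0.0196]
ee_rot: [-3.141, 0.0, -1.571]
force: [-0.7, 0.6, 3.7]
width: 0.0148
gripper_force: 20.0
t: 18.4
eef_pos: [0.411, 0.1123, 0.1013]
ee_rot: [-3.14, 0.001, -1.571]
force: [-0.2, -0.9, -1.0]
width: 0.0154
gripper_force: 20.0
units [ 0.8071 -1.4442 -0.2321]
```

```bash

python3 -m handwheel '[[[0,0,-0.3,0,0,0,225],[0,0,-0.5,0,0,0,225],[0.13,-0.25,-0.5,0,0,0,225],[0.27,-0.5,-0.5,0,0,0,225],[0.4,-0.72,-0.5,0,0,0,225]]]' >/dev/null
python3 -m handwheel '[[[0.13,-0.25,0,0,0,0,225],[0.27,-0.5,0,0,0,0,225],[0.41,-0.72,0,0,0,0,225],[0.41,-0.72,0,0,0,0,225],[0.41,-0.72,0,0,0,0,225]]]'
python3 -c "
from h import *
delta(.5265,.0477,.0325)"
```

```text
t: 19.65
eef_pos: [0.5252, 0.047, 0.1392]
ee_rot: [3.141, -0.0, -1.571]
force: [-0.1, -0.5, -0.6]
width: 0.0151
gripper_force: 20.0
units [-0.0092 -0.0172  1.3341]
```

```bash

python3 -m handwheel '[[[-0.01,-0.02,0.3,0,0,0,225],[-0.01,-0.02,0.6,0,0,0,225],[-0.01,-0.02,0.9,0,0,0,225],[-0.01,-0.02,0.9,0,0,0,225]]]' >/dev/null
python3 -m handwheel '[[[0,0,0.15,0,0,0,225],[0,0,0.27,0,0,0,225],[0,0,0.36,0,0,0,225],[0,0,0.44,0,0,0,225],[0,0,0.44,0,0,0,225]]]'
python3 -m handwheel '[[[0,0,0,0,0,0,180],[0,0,0,0,0,0,95],[0,0,0,0,0,0,95],[0,0,0,0,0,0,95]]]'
python3 -m handwheel '[[[0,0,-0.3,0,0,0,95],[0,0,-0.6,0,0,0,95],[0,0,-1,0,0,0,45]]]' >/dev/null
python3 -m handwheel '[[[0,0,-0.6,0,0,0,45],[0.3,0.45,-1,0,0,0,45],[0.6,0.9,-1,0,0,0,45]]]' >/dev/null
python3 -m handwheel '[[[0.19,0.35,-0.2,0,0,0,45],[0.19,0.35,-0.2,0,0,0,45],[0.19,0.35,-0.2,0,0,0,45]]]'
python3 - <<'E'
from h import *
s=arm.get_state()
im=cams.grab_frame('wrist')[20:240,70:360]
cv2.imwrite('pics/w5.png',cv2.resize(im,None,fx=2.7,fy=2.7,interpolation=2))
for X in ((.426,-.0165,.064),(.4805,-.064,0),(.4805,-.064,.05),(.4805,-.064,.1)):
    print((wproj(X,s)-[70,20])*2.7)
delta(.426,-.0165,.038)
E
```

```text
t: 20.78
eef_pos: [0.5273, 0.0479, 0.0319]
ee_rot: [3.141, -0.0, -1.571]
force: [0.7, 0.2, -1.1]
width: 0.0154
gripper_force: 20.0
t: 21.28
eef_pos: [0.5273, 0.0479, 0.0323]
ee_rot: [-3.141, 0.0, -1.571]
force: [-0.1, -0.2, 0.1]
width: 0.0495
gripper_force: 0.0
t: 22.4
eef_pos: [0.4276, -0.0151, 0.2084]
ee_rot: [-3.141, 0.001, -1.571]
force: [0.7, -1.1, 0.4]
width: 0.0721
gripper_force: 0.0
[504.6374 442.2397]
[384.5377 309.4901]
[366.9582 317.9992]
[343.085  329.6926]
units [0.0185 0.0213 2.1254]
```

View pics/w5.png

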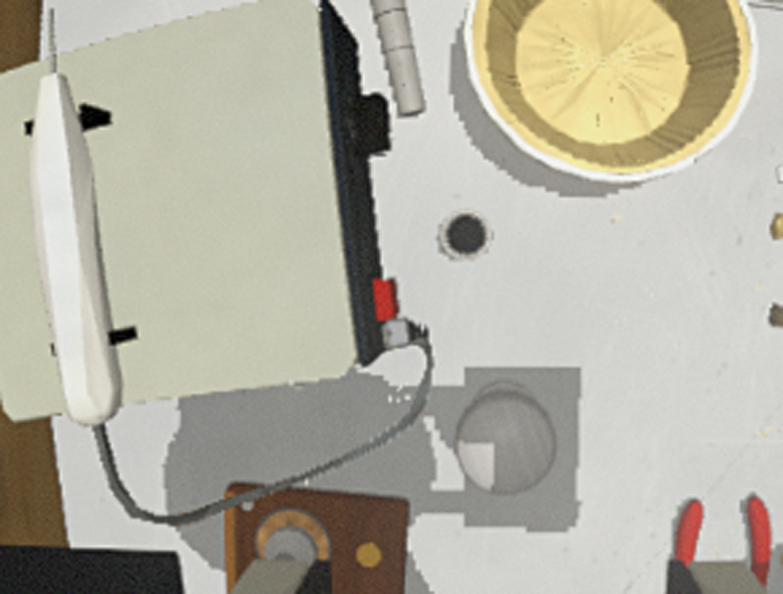

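s40's head centre is at (506,438) against a predicted (505,442), so it stands at (0.4255, -0.018). The cable passes through (371,440), where one finger would come down. I'll turn the hand 45° to stay clear of cable, box and loupe.

```bash

python3 -m handwheel '[[[0,0,0,0,0,-0.35,45],[0,0,0,0,0,-0.7,45],[0,0,0,0,0,-1,45],[0,0,0,0,0,-1,45]]]' >/dev/null
python3 -m handwheel '[[[0,0,0,0,0,-0.35,45],[0,0,0,0,0,-0.57,45],[0,0,0,0,0,-0.57,45],[0,0,0,0,0,-0.57,45]]]' 
python3 -c "
from h import *
print(arm.get_state()['q'])
delta(.4255,-.018,.038)"
```

```text
t: 23.45
eef_pos: [0.4274, -0.0152, 0.2079]
ee_rot: [3.141, 0.0, -0.79]
force: [0.9, -0.2, 0.2]
width: 0.0722
gripper_force: 0.0
[ 0.4295 -0.0482 -0.5273 -0.     -1.0922  0.3515]
units [0.0088 0.0402 2.1242]
```

```bash

python3 -m handwheel '[[[0.01,0.04,0.5,0,0,0,45],[0.01,0.04,1,0,0,0,45]]]' >/dev/null
python3 -m handwheel '[[[0,0,0.25,0,0,0,45],[0,0,0.5,0,0,0,45],[0,0,0.5,0,0,0,45]]]' 
python3 -m handwheel '[[[0,0,0.2,0,0,0,45],[0,0,0.4,0,0,0,45],[0,0,0.62,0,0,0,45],[0,0,0.62,0,0,0,45]]]' 
python3 -m handwheel '[[[0,0,0,0,0,0,150],[0,0,0,0,0,0,150],[0,0,0,0,0,0,150],[0,0,0,0,0,0,150],[0,0,0,0,0,0,150]]]' 20
python3 -m handwheel '[[[0,0,-0.1,0,0,0,150],[0,0,-0.4,0,0,0,150],[0,0,-0.8,0,0,0,150],[0,0,-1,0,0,0,150]]]' 
python3 -m handwheel '[[[0,0,-0.4,0,0,0,150],[0,0,-0.8,0,0,0,150],[0,0,-1,0,0,0,150],[0,0,-1,0,0,0,150]]]' 
python3 -m handwheel '[[[0,0,0,0,0,0.3,150],[0,0,0,0,0,0.6,150],[0,0,0,0,0,0.9,150],[0,0,0,0,0,1,150]]]' >/dev/null
python3 -m handwheel '[[[0,0,0,0,0,0.25,150],[0,0,0,0,0,0.5,150],[0,0,0,0,0,0.57,150],[0,0,0,0,0,0.57,150]]]' 
python3 -c "
from h import *
delta(.5447,.2335,.2)"
```

```text
t: 24.08
eef_pos: [0.4247, -0.0185, 0.0871]
ee_rot: [3.139, 0.001, -0.788]
force: [-0.2, -0.1, 0.4]
width: 0.0724
gripper_force: 0.0
t: 24.58
eef_pos: [0.4254, -0.0182, 0.0385]
ee_rot: [3.14, 0.0, -0.787]
force: [0.9, -0.4, -0.1]
width: 0.0722
gripper_force: 0.0
t: 25.2
eef_pos: [0.426, -0.0179, 0.0389]
ee_rot: [-3.141, -0.0, -0.786]
force: [1.1, 1.1, 2.3]
width: 0.039
gripper_force: 20.0
t: 25.7
eef_pos: [0.4258, -0.0181, 0.1203]
ee_rot: [-3.14, -0.001, -0.786]
force: [0.2, 0.8, -1.9]
width: 0.0391
gripper_force: 20.0
t: 26.2
eef_pos: [0.4258, -0.018, 0.1996]
ee_rot: [-3.139, -0.001, -0.786]
force: [0.4, 0.7, -2.4]
width: 0.0389
gripper_force: 20.0
t: 27.2
eef_pos: [0.4252, -0.0182, 0.198]
ee_rot: [3.14, -0.0, -1.569]
force: [1.0, -0.6, -1.8]
width: 0.0392
gripper_force: 20.0
units [-3.1438 -1.4992 -0.0279]
```

```bash

python3 -m handwheel '[[[-0.2,-0.1,0,0,0,0,150],[-0.5,-0.24,0,0,0,0,150],[-0.79,-0.37,0,0,0,0,150]]]' >/dev/null
python3 -m handwheel '[[[-0.3,-0.14,0,0,0,0,150],[-0.6,-0.28,0,0,0,0,150],[-0.79,-0.37,0,0,0,0,150]]]' >/dev/null
python3 -m handwheel '[[[-0.3,-0.14,0,0,0,0,150],[-0.6,-0.28,0,0,0,0,150],[-0.79,-0.37,0,0,0,0,150]]]' >/dev/null
python3 -m handwheel '[[[-0.3,-0.14,0,0,0,0,150],[-0.6,-0.29,0,0,0,0,150],[-0.78,-0.38,0,0,0,0,150],[-0.78,-0.38,0,0,0,0,150],[-0.78,-0.38,0,0,0,0,150]]]'
python3 -m handwheel '[[[0,0,0.25,0,0,0,150],[0,0,0.5,0,0,0,150],[0,0,0.8,0,0,0,150],[0,0,1,0,0,0,150],[0,0,1,0,0,0,150]]]'
python3 -c "
from h import *
delta(.5447,.2335,.0517)"
```

```text
t: 28.95
eef_pos: [0.5444, 0.2334, 0.1984]
ee_rot: [3.141, -0.0, -1.571]
force: [-0.5, 0.2, -1.6]
width: 0.039
gripper_force: 20.0
t: 29.58
eef_pos: [0.5441, 0.2331, 0.1177]
ee_rot: [3.14, -0.001, -1.571]
force: [-0.6, -0.3, -2.3]
width: 0.0393
gripper_force: 20.0
units [-0.0066 -0.0085  0.8245]
```

```bash

python3 -m handwheel '[[[0,-0.01,0.25,0,0,0,150],[0,-0.01,0.5,0,0,0,150],[0,-0.01,0.66,0,0,0,150],[0,-0.01,0.75,0,0,0,150],[0,-0.01,0.82,0,0,0,150]]]'
python3 -m handwheel '[[[0,0,0,0,0,0,150],[0,0,0,0,0,0,100],[0,0,0,0,0,0,45],[0,0,0,0,0,0,45],[0,0,0,0,0,0,45]]]'
python3 -m handwheel '[[[0,0,-0.3,0,0,0,45],[0,0,-0.6,0,0,0,45],[0,0,-1,0,0,0,45]]]' >/dev/null
python3 -m handwheel '[[[0,0,-0.6,0,0,0,45],[0,0.4,-1,0,0,0,45],[-0.4,0.8,-1,0,0,0,45],[-0.8,0.8,-1,0,0,0,45]]]' >/dev/null
python3 -m handwheel '[[[-0.5,0,0,0,0,0,45],[-1,0,0,0,0,0,45],[-1,0,0,0,0,0,45]]]'
python3 - <<'E'
from h import *
t=cams.grab_frame('top')[130:232,130:390]
s=cams.grab_frame('side')[140:310,170:340]
cv2.imwrite('pics/topf.png',cv2.resize(t,None,fx=3,fy=3,interpolation=2))
cv2.imwrite('pics/sidef.png',cv2.resize(s,None,fx=3.5,fy=3.5,interpolation=2))
E
```

```text
t: 30.2
eef_pos: [0.546, 0.2341, 0.0532]
ee_rot: [-3.141, 0.0, -1.571]
force: [0.2, 1.1, -2.4]
width: 0.0391
gripper_force: 20.0
t: 30.82
eef_pos: [0.5457, 0.234, 0.0532]
ee_rot: [-3.141, 0.0, -1.571]
force: [0.4, 0.5, 0.2]
width: 0.0706
gripper_force: 0.0
t: 32.08
eef_pos: [0.4813, 0.3802, 0.2123]
ee_rot: [3.141, -0.0, -1.569]
force: [-0.5, -0.3, 0.3]
width: 0.0725
gripper_force: 0.0
```

View pics/topf.png

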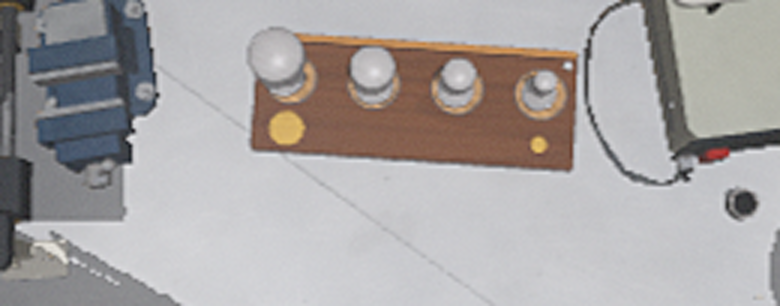

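View pics/sidef.png

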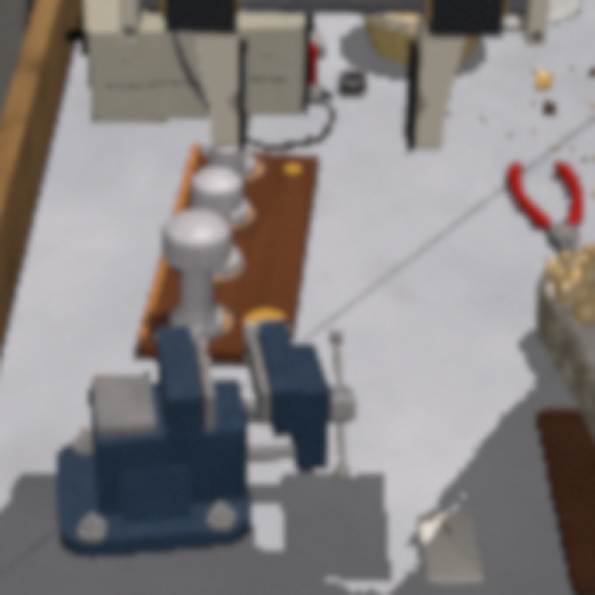

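The top view shows all four stakes standing on their marks at (277,57), (372,70), (459,76) and (545,85), largest by the big disc. In the last pictures the loupe (741,204, top) and the tile (450,547, side) are where they were, and the gripper is clear.

```bash
python3 -c "
from station import arm
print(arm.job_done())"
```

```text
the job is handed in; nothing more can be done
None
```

The job is handed in (result not reported): all four stakes stand upright on their cork marks, ordered from the largest at the big disc to the smallest at the small disc, and the loupe and tile look unmoved in the final pictures.

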